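# Set the tub gauge: push the sliding stop into its notch

### The arm

A 7-joint arm with a two-finger parallel gripper is mounted at the origin on the work surface. World frame = base frame: x ahead of the robot, y to its left, z up, the work surface at z = 0. Lengths are in m, angles in rad, forces in N, time in s.
With the tool pointing down it reaches from about 0.4 to 0.875 m from the base axis. Payload 4.4 kg.
Tool frame: the origin (TCP) lies at the very end of the fingers, on their centre line; the grasp point (between the pads) lies 19 mm behind it; z points along the fingers, y is the line along which they close (so a half turn about z gives the same grasp; the last joint's range is limited). The gripper opens to 85 mm and grips with 20 to 120 N. Pads are 22 mm wide; open, the fingers measure 114 mm over their backs; the gripper's body (76 mm by 85 mm) begins 54 mm behind the grasp point. The pads swing forward as they close: fully open they stand 13 mm farther back than shut.
Start: joints at [-1.242, 0.628, 0.038, 1.517, -0.027, 0.996, -0.02], TCP at [0.25, 0.6, 0.231] pointing down, gripper open.
Joint ranges: [-3.06, 3.06], [-0.37, 2.12], [-1.25, 1.32], [0.18, 2.47], [-1.1, 4.24], [0.23, 1.98], [-2.94, 2.94]. Speed limits (rad/s): [2.57, 2.57, 3.14, 3.14, 3.14, 3.14, 3.14].

### API

Orientations are given as a unit quaternion [w, x, y, z].
In Python, from station import get_obs, read_camera, calibration, finish_job gives the robot as it stands. The module is installed in compiled form; this text tells all that it offers.
- The arm moves only by the tool servo_tool, never from a script. Its argument "deltas" is a list of rows, each a list of 4 numbers: the shift along the tool's x, y, z in cm, then the turn about the tool's z in degrees. In form: [[x, y, z, turn], ...]. A call has 1 to 20 rows; each row shifts and turns the commanded pose from where the row before left it, along the tool's axes as they then stand; what a row does not reach is not made up. A row lasts 1/10 s, in which the tool goes at most 50 mm and 8.59 degrees, less where a joint would pass 70% of its speed; a pose out of reach is approached as far as the arm can. A call is refused whole if a number of a shift passes 5 or a number of a turn 8.59, either way. A call with a gripper value outside its range is refused whole. "jaw" is the gripper's target within -1 to 1 (shut at 1, half-way at 0, fully open at -1), set as the call begins (left out, the last holds). The fingers move at their own pace and stop on an object; "force" is the grip in N (left out, the last holds). Time passes only in rows, so rows that do not move let the fingers close. It gives the time, the measured TCP pose, the force, the opening and the grip force at its end, in the units of the state.
- get_obs(): the state, without advancing time (a new reading comes with each control period).
- read_camera(name): name is "scene" or "top" or "wrist"; returns the picture (400x640x3 uint8, blue, green, red); there is no depth.
- calibration(name): a dict with "K" (3x3 intrinsics, pixels), "position" and "attitude" of the camera in the world; the wrist camera has in their place "T_tool_cam" (4x4, takes a point from camera to tool coordinates, whose origin is the TCP and whose axes are the flange's). Camera axes: x right, y down, z forward; pixel columns grow to the right and rows downward; lengths in m; the calibration is good to about 2 mm. A picture is of the moment at which its call begins: read the wrist's pose just before it. calibration takes no time and is no camera call.
- finish_job(): hands the job in; it is judged then, once.
The state is a dict: "t": time; "joint_pos": joint angles; "qd": joint speeds; "tau": joint torques, N m; "eef_pos": TCP position; "tcp_rot": TCP orientation; "ft_force": force on the tool from outside, world axes, zero at the start; "ft_torque": the same for the moment, N m; "grip_width": opening from 0.0 (shut) to 1.0 (fully open); "grasp_force": force on a finger pad.
Only numpy, scipy, OpenCV 4.12 (cv2) and the standard library are available. Lean on these libraries where they do the work, as an engineer would, in place of code of your own. Each camera call takes 0.05 s, during which the arm holds its last target. There are 200 camera calls.

### The job

Set the sizing gauge to the sample tub that stands in it: push the sliding stop along its rail towards the end block, on past the notches meant for bigger tubs, until its spring pin has dropped into the notch that fits this tub, with the tub upright between stop and end block and only a few millimetres to spare. Only push the stop: do not lift or tip the tub, do not squeeze it hard, do not pull up the pin's knob, and leave everything else on the bench where it is. Then take the hand away.

Things in the scene. Friction and masses are not known exactly. Their poses are not given: they have to be found in the camera images.
- gauge: Sizing gauge fixed to the bench. Origin on the bench, mid-lane where the tub stands; own +y runs along the rail to the end block, +x across to the rail (side away from the robot). Steel rail 40 mm wide, 30 high, centre line at x +100, y -240 to +180 mm, with four V notches 18 mm wide across its top, 24 mm apart. White end block x -55 to +80, 50 high.
- end_face (a point): Centre of the end block's flat tub-side face (normal = the gauge's -y), 25 mm above the bench, at gauge y = +150 mm. The bench between stop and end block is bare.
- stop_push (a point): Middle of the sliding stop's back face, flat, upright, looking away from the end block (normal = gauge -y), 35 mm above the bench: push here. Face spans gauge x -55 to +70 mm, 2 to 52 mm above the bench; free bench for 60 mm behind it. The stop is a white plastic block 90 mm long; an arm and a shoe reach over the rail at x > +64 mm, up to 66 mm high.
- stop_face (a point): Centre of the stop's front face, which looks to the tub and end block (normal = gauge +y), 27 mm above the bench, 90 mm ahead of stop_push.
- pin_knob (a point): Top of the black round knob (26 mm across, 16 high) of the stop's spring pin, over the rail at gauge x +100 mm, 45 mm behind the stop's front face; 88 mm above the bench while the pin rides on the rail, 83 mm with the pin down in a notch. It could be pulled up, which must not be done.
- notch_0 (a point): Notch of the rail farthest from the end block, top centre, 30 mm above the bench. The pin is over it at stop joint 0.066. No tub here uses it. Passing or leaving any notch: the pin falls in when within 8 mm of its centre, the push drops to nothing and the stop is drawn to the centre; pushing on out takes about 9 N, then the push falls again.
- notch_1 (a point): Notch for the 120 mm tub, top centre. The pin is over it at stop joint 0.090 (opening 125 mm).
- notch_2 (a point): Notch for the 96 mm tub, top centre. The pin is over it at stop joint 0.114 (opening 101 mm).
- notch_3 (a point): Notch for the 72 mm tub, nearest the end block, top centre. The pin is over it at stop joint 0.138 (opening 77 mm).
- stop (a joint): Travel of the stop along the gauge's +y, m. 0 = farthest from the end block, up to 0.150; the opening between stop face and end face is 0.215 minus this. Starts at 0 to 0.045, pin on plain rail. Sliding takes about 2 N plus 20 N per m/s and the tub's rubbing. Let go in a notch, the stop centres itself.
- pin (a joint): Height of the spring pin, m: 0 = riding on top of the rail, about -0.005 = dropped into a notch, above 0 = knob pulled up.
- tub_small: Clear lidded plastic tub of snacks, 72 mm across, 70 mm high, 120 g or so, thin-walled. Origin at the centre of its underside. One of the three tubs (which one varies) stands as the sample in the gauge, between stop and end block; the other two stand outside it on the bench.
- tub_medium: Clear lidded plastic tub of snacks, 96 mm across, 82 mm high, 220 g or so, thin-walled. Origin at the centre of its underside. One of the three tubs (which one varies) stands as the sample in the gauge, between stop and end block; the other two stand outside it on the bench.
- tub_large: Clear lidded plastic tub of snacks, 120 mm across, 95 mm high, 350 g or so, thin-walled. Origin at the centre of its underside. One of the three tubs (which one varies) stands as the sample in the gauge, between stop and end block; the other two stand outside it on the bench.
- lids: Bystander: stack of five flat round tub lids, 100 mm across, 40 high, on the robot's side of the gauge. Origin under its centre.
- spice_jar: Bystander: closed jar with a white cap, 56 mm across, 100 high, beyond the gauge. Origin under its centre.
- scoop: Bystander: steel scoop, 110 x 70 mm and 45 high with a 90 mm round handle. Origin under its centre.
- label_roll: Bystander: roll of blank labels, 90 mm across, 40 high, lying flat. Origin under its centre.
- carton: Bystander: cardboard carton 160 x 120 mm, 90 high. Origin under its centre.
- sprinkle_pot: Bystander: closed pot, 70 mm across, 75 high. Origin under its centre.
Things that resemble listed ones, but are neither listed nor needed, are in the scene too. What is shaped like the tub_medium but green is not meant. What is shaped like the tub_large but blue or green is not meant.

How it is judged:
By the outcome, as a careful person would: the job done as asked, in the order asked, and still so for the second after the job is handed in, with the robot touching nothing.
It also fails if it takes over 38 s, if anything falls off the work surface, if the arm or the gripper's body presses on something with over 40 N, if the wrist force passes 120 N, or if a joint passes its speed limit or range.

## Working session

There is one attempt and no reset: what is moved stays moved. The work goes in short steps, Python scripts to look and compute and a tool call to move; the robot and the scene stay as the last step left them, time stands still between calls to the robot, and variables do not carry over. Pictures are saved under pics/ and viewed, at most 10 in all, crops included, and the job is handed in when it is done.

Besides the shell and the picture viewer there is one more tool, called as name(argument=value, ...) on one line, values as JSON. servo_tool: Moves the arm, as the interface text tells. Its arguments: {"type":"object","properties":{"deltas":{"type":"array","items":{"type":"array","items":{"type":"number"}}},"jaw":{"type":"number"},"force":{"type":"number"}},"required":["deltas"]}

```bash
mkdir -p pics; python3 - <<'E'
from station import *
import cv2
for n in("scene","top"):
    cv2.imwrite(f"pics/{n}.png",read_camera(n)); c=calibration(n); print(n,c)
o=get_obs(); print(o["t"],o["eef_pos"],o["tcp_rot"],o["ft_force"])
E
```

```text
scene {'K': array([[487.3561611 ,   0.        , 325.5652307 ],
       [  0.        , 487.3561611 , 192.55291085],
       [  0.        ,   0.        ,   1.        ]]), 'position': array([1.54649907, 0.79703346, 1.06898755]), 'attitude': array([-0.19323044,  0.40291786,  0.8025709 , -0.39522037])}
top {'K': array([[383.43925558,   0.        , 316.83615398],
       [  0.        , 383.43925558, 197.75331669],
       [  0.        ,   0.        ,   1.        ]]), 'position': array([0.42555452, 0.04093341, 1.44383871]), 'attitude': array([-0.03309901,  0.71077929, -0.70203229,  0.02911918])}
0.1 [0.24975849 0.59950504 0.23048539] [-1.51920571e-04  1.96104719e-01  9.80582594e-01 -8.31624950e-04] [-0.7271811   0.84768639  0.07415762]
```

View pics/top.png

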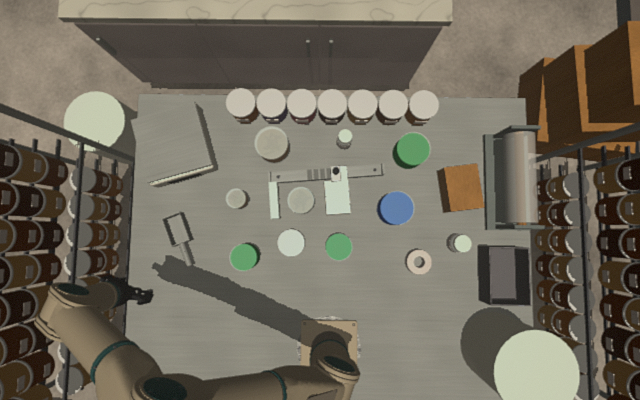

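View pics/scene.png

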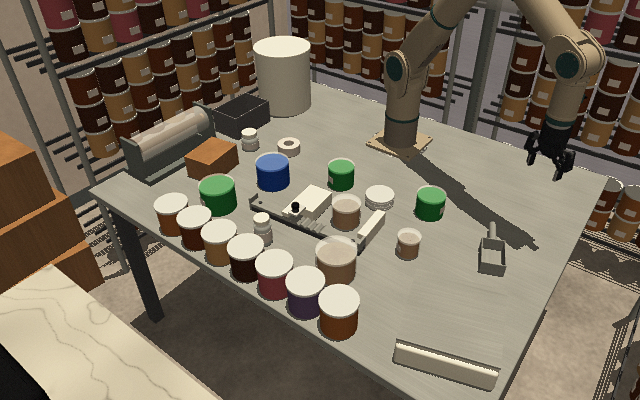

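The top view shows the gauge: end block at (274,197), sample tub at (301,200), stop at (337,195), rail from (272,177) to (382,169). The small tub (236,198) and large tub (271,143) stand outside, so the sample should be the medium one. I'll measure next.

```bash
cat > h.py <<'E'
import numpy as np
from scipy.spatial.transform import Rotation as R
from station import *
def ray(name,uv,z):
    c=calibration(name); a=c["attitude"]; M=R.from_quat(a[[1,2,3,0]]).as_matrix()
    d=M@np.linalg.solve(c["K"],[uv[0],uv[1],1]); p=c["position"]
    return p+d*(z-p[2])/d[2]
E
python3 - <<'E'
from h import *; import cv2
im=cv2.imread("pics/top.png")
cv2.imwrite("pics/crop.png",cv2.resize(im[130:270,220:420],None,fx=4,fy=4,interpolation=cv2.INTER_CUBIC))
m=((im.min(2)>165)*255).astype(np.uint8)
cs,_=cv2.findContours(m,cv2.RETR_EXTERNAL,cv2.CHAIN_APPROX_NONE)
for c in cs:
    r=cv2.minAreaRect(c)
    if cv2.contourArea(c)>60 and 220<r[0][0]<420 and 130<r[0][1]<270:
        print(np.round(r[0],1),np.round(r[1],1),round(r[2],1),[np.round(ray("top",p,.051)[:2],3).tolist() for p in cv2.boxPoints(r)])
for n,uv,z in[("med",(301,200),.082),("small",(236,198),.07),("large",(271,143),.095),("knob",(336,171),.088),("blue",(396,208),.095),("green",(339,246),.082)]:
    print(n,ray("top",uv,z).round(3),ray("top",(uv[0]+10,uv[1]),z).round(3)[1])
E
```

```text
[419. 262.] [22. 22.] 90.0 [[0.36, -0.281], [0.361, -0.36], [0.283, -0.359], [0.282, -0.28]]
[290.5 242.5] [25. 25.] 90.0 [[0.429, 0.189], [0.431, 0.098], [0.341, 0.097], [0.34, 0.187]]
[273.1 199.8] [36.1  7.6] 86.2 [[0.604, 0.229], [0.606, 0.201], [0.475, 0.189], [0.472, 0.217]]
[336.2 189.6] [46.9 23.9] 85.4 [[0.661, 0.03], [0.67, -0.057], [0.498, -0.072], [0.49, 0.015]]
[345. 135.] [12. 12.] 90.0 [[0.805, -0.029], [0.806, -0.074], [0.76, -0.074], [0.76, -0.03]]
med [0.537 0.106 0.082] 0.07
small [0.542 0.34  0.07 ] 0.304
large [0.739 0.216 0.095] 0.18
knob [ 0.642 -0.018  0.088] -0.054
blue [ 0.512 -0.23   0.095] -0.265
green [ 0.376 -0.031  0.082] -0.066
```

View pics/crop.png

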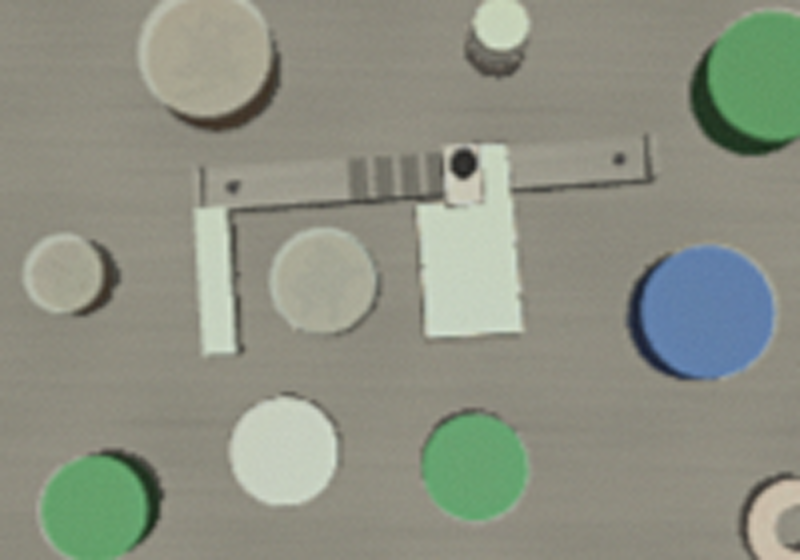

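The crop confirms that the sample is about 27 px (95 mm) across, which is the medium tub, so the target is notch_2. The stop's back face runs from (512,190) to (522,332) in the crop, and the end face from (229,209) to (237,352).

```bash
python3 - <<'E'
from h import *
P=lambda u,v,z:ray("top",(220+(u-1.5)/4,130+(v-1.5)/4),z)[:2]
e1,e2=P(229,209,.05),P(237,352,.05); f1,f2=P(417,204,.052),P(427,336,.052); b1,b2=P(511,190,.052),P(522,332,.052)
ra,rb=P(203,208,.03),P(650,181,.03); k=P(463,163,.088)
ang=lambda a:np.degrees(np.arctan2(a[1],a[0]))
print("x dirs",ang(e1-e2),ang(f1-f2),ang(b1-b2),"y dir-90",ang(ra-rb)-90)
th=np.radians(np.mean([ang(e1-e2),ang(f1-f2),ang(b1-b2),ang(ra-rb)-90])); ex=np.array([np.cos(th),np.sin(th)]); ey=np.array([-ex[1],ex[0]])
print(np.degrees(th))
for n,p in dict(e1=e1,e2=e2,f1=f1,f2=f2,b1=b1,b2=b2,k=k,tub=P(323,280,.082),blue=P(708,312,.095),green=P(475,465,.082),s=P(498,22,.1)).items(): print(n,p.round(4),"g",round(p@ex,4),round(p@ey,4))
E
```

```text
x dirs 4.425341244179277 4.928376135222852 4.712945789574124 y dir-90 4.167325718277752
4.558497221813501
e1 [0.6051 0.1967] g 0.6189 0.148
e2 [0.4743 0.1866] g 0.4877 0.1483
f1 [0.6115 0.0246] g 0.6116 -0.0241
f2 [0.4909 0.0142] g 0.4905 -0.0249
b1 [ 0.6255 -0.0613] g 0.6186 -0.1108
b2 [ 0.4956 -0.072 ] g 0.4883 -0.1111
k [ 0.6441 -0.0156] g 0.6408 -0.0668
tub [0.5383 0.108 ] g 0.5451 0.0648
blue [ 0.5131 -0.232 ] g 0.493 -0.272
green [ 0.3763 -0.0287] g 0.3728 -0.0585
s [ 0.7696 -0.0453] g 0.7636 -0.1063
```

servo_tool(deltas=[[0, 0, 0, 7.85], [0, 0, 0, 7.85], [0, 0, 0, 7.85], [0, 0, 0, 7.85], [0, 0, 0, 7.85], [0, 0, 0, 7.85], [0, 0, 0, 7.85], [0, 0, 0, 7.85]], jaw=1, force=30)

```text
t: 0.9
eef_pos: [0.2498, 0.5997, 0.2308]
tcp_rot: [0.0, 0.68, 0.733, -0.001]
ft_force: [-0.3, 0.7, -0.1]
grip_width: -0.0
grasp_force: 0.0
```

servo_tool(deltas=[[-1.8, 0.6, 0, 0], [-3.75, 1.3, 0, 0], [-3.75, 1.3, 0, 0], [-3.75, 1.3, 0, 0], [-3.75, 1.3, 0, 0], [-3.75, 1.3, 0, 0], [-3.75, 1.3, 0, 0], [-3.75, 1.3, 0, 0], [-3.75, 1.3, 0, 0], [-3.75, 1.3, 0, 0], [-3.75, 1.3, 0, 0], [-3.75, 1.3, 0, 0], [-3.75, 1.3, 0, 0], [-3.75, 1.3, 0, 0], [-3.75, 1.3, 0, 0], [-3.75, 1.3, 0, 0], [-3.75, 1.3, 0, 0], [-3.75, 1.3, 0, 0], [-3.75, 1.3, 0, 0], [-1.8, 0.6, 0, 0]])

```text
t: 2.9
eef_pos: [0.5526, -0.0935, 0.2311]
tcp_rot: [0.001, 0.68, 0.733, -0.001]
ft_force: [0.0, 0.7, -0.1]
grip_width: -0.003
grasp_force: 0.0
```

```bash
cat > g.py <<'E'
from h import *
def g(p,t=np.radians(4.55)): return p[0]*np.cos(t)+p[1]*np.sin(t),-p[0]*np.sin(t)+p[1]*np.cos(t)
def st():
    o=get_obs(); q=o["tcp_rot"]; M=R.from_quat(q[[1,2,3,0]]).as_matrix()
    print("t",o["t"],"g",np.round(g(o["eef_pos"]),4),"z",o["eef_pos"][2].round(4),"xaxis deg",np.degrees(np.arctan2(M[1,0],M[0,0])).round(2),"tilt",M[:,2].round(3),"F",o["ft_force"].round(2),o["grip_width"])
E
python3 - <<'E'
from g import *; import cv2
st(); cv2.imwrite("pics/w1.png",read_camera("wrist"))
E
```

```text
t 2.9 g [ 0.5435 -0.137 ] z 0.2311 xaxis deg 94.34 tilt [ 0.001 -0.002 -1.   ] F [ 0.01  0.68 -0.08] -0.0032964244187469105
```

View pics/w1.png

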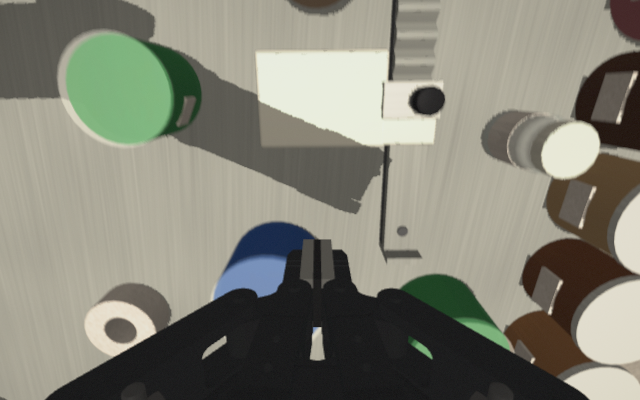

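The wrist view shows the stop's back edge level, from (261,146) to (385,146). The finger tips are at about (317,240), in line with the stop.

```bash
python3 - <<'E'
from g import *; 
st()
c=calibration("wrist"); o=get_obs(); q=o["tcp_rot"]; M=R.from_quat(q[[1,2,3,0]]).as_matrix(); T=c["T_tool_cam"]
for uv,z in[((261,146),.052),((383,146),.052),((256,52),.052),((388,50),.052),((428,101),.088)]:
    p=o["eef_pos"]+M@T[:3,3]; d=M@T[:3,:3]@np.linalg.solve(c["K"],[*uv,1]); X=p+d*(z-p[2])/d[2]; print(uv,np.round(g(X),4))
E
```

```text
t 2.95 g [ 0.544  -0.1394] z 0.2313 xaxis deg 94.21 tilt [ 0.002 -0.004 -1.   ] F [ 1.11 -1.98  0.14] -0.00018619180519194436
(261, 146) [ 0.4885 -0.1149]
(383, 146) [ 0.6106 -0.1157]
(256, 52) [ 0.4891 -0.0284]
(388, 50) [ 0.6101 -0.0274]
(428, 101) [ 0.6392 -0.0711]
```

servo_tool(deltas=[[-1, 0.3, 0, 0], [-1, 0.3, 1, 0], [0, 0, 2.5, 0], [0, 0, 2.5, 0], [0, 0, 2.5, 0], [0, 0, 2.5, 0], [0, 0, 2.5, 0], [0, 0, 2.5, 0], [0, 0, 2, 0], [0, 0, 1.5, 0], [0, 0, 0.7, 0], [0, 0, 0, 0], [0, 0, 0, 0], [0, 0, 0, 0]])

```text
t: 4.35
eef_pos: [0.5603, -0.1086, 0.0302]
tcp_rot: [0.001, 0.678, 0.735, 0.0]
ft_force: [-0.5, 0.3, 0.5]
grip_width: -0.002
grasp_force: 0.0
```

```bash
python3 -c "
from g import *; st()"
```

```text
t 4.35 g [ 0.5499 -0.1528] z 0.0302 xaxis deg 94.59 tilt [ 0.002 -0.    -1.   ] F [-0.5   0.32  0.51] -0.0021433170387790477
```

servo_tool(deltas=[[0.8, 0, 0, 0], [0.8, 0, 0, 0], [0.4, 0, 0, 0], [0.3, 0, 0, 0], [0.2, 0, 0, 0], [0.2, 0, 0, 0], [0.2, 0, 0, 0], [0.2, 0, 0, 0], [0, 0, 0, 0]])

```text
t: 5.25
eef_pos: [0.5571, -0.0782, 0.0293]
tcp_rot: [0.0, 0.678, 0.735, -0.0]
ft_force: [-0.1, -1.9, -0.5]
grip_width: -0.001
grasp_force: 0.9
```

servo_tool(deltas=[[0.2, 0, 0, 0], [0.2, 0, 0, 0], [0.2, 0, 0, 0], [0.2, 0, 0, 0]])

```text
t: 5.65
eef_pos: [0.5563, -0.0696, 0.0293]
tcp_rot: [0.0, 0.678, 0.735, -0.0]
ft_force: [0.6, -2.4, -0.1]
grip_width: 0.001
grasp_force: 1.4
```

servo_tool(deltas=[[0.2, 0, 0, 0], [0.2, 0, 0, 0]])

```text
t: 5.85
eef_pos: [0.556, -0.0653, 0.0293]
tcp_rot: [-0.0, 0.678, 0.735, -0.0]
ft_force: [-0.4, -2.3, 0.3]
grip_width: 0.0
grasp_force: 1.0
```

servo_tool(deltas=[[0.2, 0, 0, 0], [0.2, 0, 0, 0]])

```text
t: 6.05
eef_pos: [0.5557, -0.0604, 0.0292]
tcp_rot: [-0.001, 0.678, 0.735, 0.0]
ft_force: [-0.2, 0.2, -0.4]
grip_width: 0.0
grasp_force: 0.0
```

servo_tool(deltas=[[0.2, 0, 0, 0], [0.2, 0, 0, 0]])

```text
t: 6.25
eef_pos: [0.5555, -0.0568, 0.0293]
tcp_rot: [-0.0, 0.678, 0.735, 0.0]
ft_force: [0.5, -0.3, -0.6]
grip_width: 0.001
grasp_force: 0.0
```

servo_tool(deltas=[[0.2, 0, 0, 0], [0.2, 0, 0, 0]])

```text
t: 6.45
eef_pos: [0.5554, -0.056, 0.0294]
tcp_rot: [0.001, 0.679, 0.734, -0.001]
ft_force: [-0.5, -9.2, -1.7]
grip_width: -0.002
grasp_force: 4.0
```

servo_tool(deltas=[[0.2, 0, 0, 0], [0.2, 0, 0, 0]])

```text
t: 6.65
eef_pos: [0.5552, -0.0545, 0.0294]
tcp_rot: [0.003, 0.679, 0.734, -0.002]
ft_force: [0.1, -10.1, -1.6]
grip_width: -0.002
grasp_force: 5.0
```

servo_tool(deltas=[[0.2, 0, 0, 0], [0.2, 0, 0, 0]])

```text
t: 6.85
eef_pos: [0.5548, -0.0494, 0.0293]
tcp_rot: [0.002, 0.679, 0.734, -0.001]
ft_force: [-0.3, -5.1, -1.2]
grip_width: -0.001
grasp_force: 2.6
```

servo_tool(deltas=[[0.2, 0, 0, 0], [0.2, 0, 0, 0]])

```text
t: 7.05
eef_pos: [0.5542, -0.0425, 0.0293]
tcp_rot: [0.0, 0.679, 0.734, -0.0]
ft_force: [-0.4, -2.1, -0.0]
grip_width: 0.002
grasp_force: 1.4
```

servo_tool(deltas=[[0.2, 0, 0, 0], [0.2, 0, 0, 0]])

```text
t: 7.25
eef_pos: [0.5537, -0.0367, 0.0292]
tcp_rot: [-0.001, 0.678, 0.735, 0.0]
ft_force: [0.0, 0.3, 0.0]
grip_width: 0.002
grasp_force: 0.0
```

servo_tool(deltas=[[0.2, 0, 0, 0], [0.2, 0, 0, 0]])

```text
t: 7.45
eef_pos: [0.5534, -0.0325, 0.0293]
tcp_rot: [-0.001, 0.678, 0.735, 0.0]
ft_force: [-0.4, -0.1, -0.1]
grip_width: -0.003
grasp_force: 0.0
```

servo_tool(deltas=[[0.2, 0, 0, 0], [0.2, 0, 0, 0]])

```text
t: 7.65
eef_pos: [0.5534, -0.0322, 0.0293]
tcp_rot: [0.001, 0.679, 0.734, -0.001]
ft_force: [0.8, -9.0, -2.0]
grip_width: 0.001
grasp_force: 4.2
```

servo_tool(deltas=[[0.2, 0, 0, 0], [0.2, 0, 0, 0]])

```text
t: 7.85
eef_pos: [0.5533, -0.0308, 0.0294]
tcp_rot: [0.003, 0.68, 0.734, -0.002]
ft_force: [-0.1, -11.4, -2.4]
grip_width: -0.001
grasp_force: 5.6
```

servo_tool(deltas=[[0.2, 0, 0, 0], [0.2, 0, 0, 0]])

```text
t: 8.05
eef_pos: [0.5529, -0.026, 0.0294]
tcp_rot: [0.002, 0.68, 0.734, -0.001]
ft_force: [0.6, -6.8, -1.0]
grip_width: -0.0
grasp_force: 3.4
```

servo_tool(deltas=[[0.2, 0, 0, 0], [0.2, 0, 0, 0]])

```text
t: 8.25
eef_pos: [0.5523, -0.0196, 0.0293]
tcp_rot: [0.001, 0.679, 0.734, -0.001]
ft_force: [-0.3, -3.5, -1.1]
grip_width: 0.001
grasp_force: 2.1
```

servo_tool(deltas=[[0.2, 0, 0, 0], [0, 0, 0, 0]])

```text
t: 8.45
eef_pos: [0.5519, -0.0147, 0.0293]
tcp_rot: [-0.001, 0.678, 0.735, 0.0]
ft_force: [-0.8, -1.1, 0.6]
grip_width: 0.004
grasp_force: 0.4
```

servo_tool(deltas=[[0.1, 0, 0, 0], [0, 0, 0, 0], [0, 0, 0, 0]])

```text
t: 8.75
eef_pos: [0.5521, -0.0139, 0.0293]
tcp_rot: [-0.0, 0.678, 0.735, 0.0]
ft_force: [-0.6, -0.2, 0.5]
grip_width: -0.002
grasp_force: 0.0
```

servo_tool(deltas=[[0.1, 0, 0, 0], [0.1, 0, 0, 0], [0, 0, 0, 0]])

```text
t: 9.05
eef_pos: [0.5518, -0.0125, 0.0293]
tcp_rot: [-0.0, 0.678, 0.735, 0.0]
ft_force: [-0.5, -0.7, -0.8]
grip_width: -0.0
grasp_force: 0.0
```

Force fell to zero at the predicted position of notch_2. I'll back off, lift and check.

servo_tool(deltas=[[-0.5, 0, 0, 0], [-1.5, 0, 0, 0], [-2, 0, 0, 0], [-1, 0, -1, 0], [0, 0, -3, 0], [0, 0, -4, 0], [0, 0, -4, 0], [0, 0, -4, 0], [-1, 0, -3, 0], [-3, 0, -1, 0], [-3, 0, 0, 0], [-1, 0, 0, 0], [0, 0, 0, 0], [0, 0, 0, 0], [0, 0, 0, 0]])

```text
t: 10.55
eef_pos: [0.5621, -0.1405, 0.2289]
tcp_rot: [-0.001, 0.678, 0.735, 0.0]
ft_force: [0.1, 0.7, -0.8]
grip_width: 0.005
grasp_force: 0.0
```

```bash
python3 - <<'E'
from g import *; import cv2
st(); t=read_camera("top"); w=read_camera("wrist"); s=read_camera("scene")
z=lambda i,a,b,c,d,h:cv2.resize(i[a:b,c:d],(int(h*(d-c)/(b-a)),h),interpolation=cv2.INTER_CUBIC)
cv2.imwrite("pics/f.png",np.hstack([z(t,130,270,220,360,390),z(s,160,270,240,350,390)]))
cv2.imwrite("pics/fw.png",w)
E
```

```text
t 10.55 g [ 0.5492 -0.1846] z 0.2289 xaxis deg 94.7 tilt [-0.001  0.002 -1.   ] F [ 0.1   0.66 -0.84] 0.0054047892077098356
```

View pics/f.png

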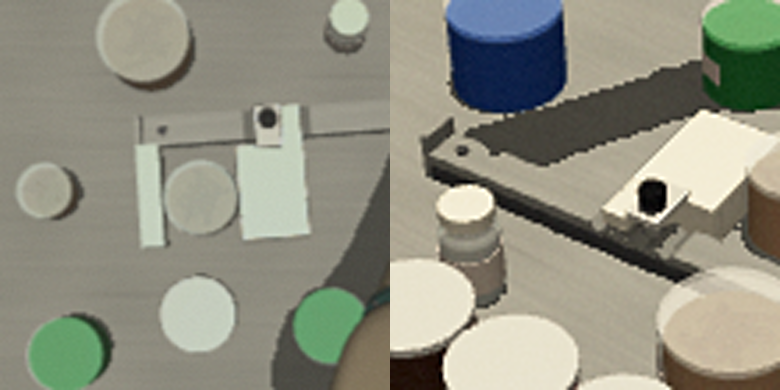

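View pics/fw.png

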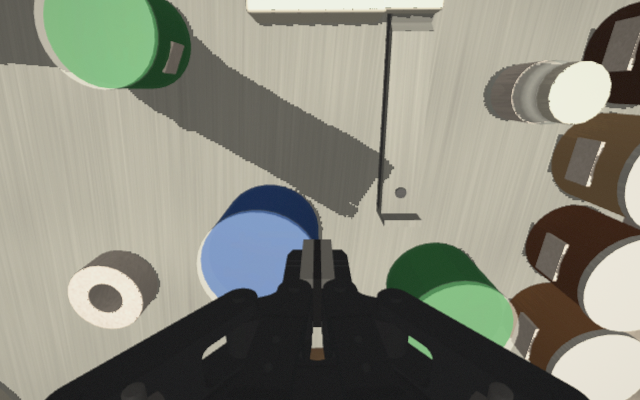

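The stop has moved about 70 mm, measured by the knob going from 336 to 316 px. The tub stands upright between stop (x≈239 in the crop) and end block (x≈164), with an opening of about 100 mm. The hand is clear and the bystanders are where they were.

```bash
python3 -c "
from station import *; print(finish_job())"
```

```text
the job is handed in; nothing more can be done
None
```

I pushed the stop past notch_0 and notch_1 into notch_2, which fits the medium tub in the gauge. The tub stands upright with about 5 mm to spare by the notch's stated opening. The hand is clear and the job is handed in; the pin drop was judged from the force falling to zero there and about 70 mm of stop travel, not measured directly.

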